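# Draw out the parcel tray and read the parcel in

### The job

Pull the tray under the small cabinet out by its black tab until you feel it come up firmly against its hidden stop, and leave it out there, without wrenching it. Then take the little parcel out of the tray, hold it level and still for two seconds over the middle of the label reader's plate at the height of the red window, and set it down gently, flat in the middle of the plate. Leave the stamp, the parcel on the bench and the parcel on top of the cabinet alone.

Things in the scene. Friction and masses are not known exactly. Their poses are not given: they have to be found in the camera images.
- cabinet: Grey cabinet fixed on the bench, 235 (x) x 194 (y) x 170 high; wooden top (underside z = 155) overhanging the front by 40. Origin: centre of underside; x points to its back; front face x = -117.5; the tray comes out along -x from a bay 170 wide, 64 high at bench level. A slightly springy stop hidden in the bay is set differently each time: full travel from flush 148 to 182.
- tray: Loose grey tray, blue front, 225 (x) x 164 (y), sliding on the bench in the cabinet's bay with 3 play each side. Origin: centre of underside; axes as the cabinet's; front face x = -112.5 (plate 8 thick, 60 high), floor 4 thick, side walls 5 thick and 25 high, rear heel 56 high. It starts flush with the cabinet's front or up to 12 out. About 0.35 kg.
- tab (a point): Grip point of the tray's black pull tab, 28 in front of the tray's front face, 36 above the bench. The tab is an upright fin, 40 long (along the tray's -x), 28 high (z 22 to 50), 14 thick across the tray's y, ending in an upright bead 18 in diameter. The cabinet's top overhangs it: it can only be taken with the hand leaning away from the cabinet.
- parcel: Little brown cardboard parcel lying flat in the tray behind its front, 55 (x) x 76 (y) x 30 high, about 0.2 kg. Origin: centre of its underside. Its 55 side lies across the tray (about along the tray's y).
- reader: Label reader, fixed: grey base 150 x 150 x 12 with a black rubber pad 130 x 130 (top at z = 15) and, on the far side (+x), a post with a black head 90 wide (front face x = 88, z 122 to 178) with a red window facing -x. Origin: centre of the base's underside.
- view (a point): Viewing point of the reader: over the middle of the plate at the height of the middle of the red window, 150 above the bench. The middle of the parcel (15 above its origin) belongs here.
- plate (a point): Middle of the top of the reader's rubber pad, marked by four white ticks round it, 15 above the bench. The parcel is set down here.
- parcel_mid (a point): The middle of the little parcel, 15 above its origin.
- top_parcel: Flat brown parcel, 90 x 122 x 32 high, lying on the cabinet's top; to be left alone. Origin: centre of its underside.
- near_parcel: Brown parcel, 75 x 112 x 47 high, on the bench on the robot's side of the cabinet; to be left alone. Origin: centre of its underside.
- stamp: Red and black self-inking stamp, 40 x 71 x 78 high, standing on the bench; to be left alone. Origin: centre of its underside.

How it is judged (in metres and radians):
On the way, in this order (a step that is already met when the one before it is completed fails the run):
1. the robot pulls the tray out against its stop (more than 3 N between the tray's heel and the stop) (contact force between tray and buffer_c0 above 3 N and contact force between the fingers and tray above 1 N), for 0.1 s.
2. the parcel is held level and still, its middle within 25 mm of the viewing point, for one second (distance between parcel_mid and view below 0.025 m and angle between parcel's own z axis and vertical below 0.17 rad and linear speed of parcel below 0.03 m/s), for 1 s.
At the end, for the whole second after the job is handed in: The little parcel lies flat and still on the reader's pad, its middle within 25 mm of the pad's middle; the tray stands flat on the bench within about 6 mm of its outer stop; nothing else was disturbed (horizontal distance between parcel and plate below 0.025 m and z of parcel in the frame of plate between -0.004 and 0.004 m and angle between parcel's own z axis and vertical below 0.1 rad and linear speed of each of parcel, tray below 0.02 m/s and horizontal distance between tray_c5 and buffer_c0 below 0.015 m and angle between tray's own z axis and vertical below 0.06 rad and height (world z) of tray below 0.006 m); the robot touches nothing.
It fails at once if the tray is wrenched against its stop (over 45 N) (contact force between tray and buffer_c0 above 45 N).
It fails at once if the parcel is slammed on the reader (over 80 N) (contact force between parcel and reader above 80 N).
It fails at once if the stamp, the parcel on the bench or the parcel on the cabinet is moved by more than 30 mm (distance of any of stamp, near_parcel, top_parcel from where it was at the start of the episode above 0.03 m).
It also fails if it takes over 64 s, if anything falls off the work surface, if the arm or the gripper's body presses on something with over 40 N, if the wrist force passes 120 N, or if a joint passes its speed limit or range.

### The arm

A 6-joint arm with a two-finger parallel gripper is mounted at the origin on the work surface; the furniture and walls round the work are solid. World frame = base frame: x ahead of the robot, y to its left, z up, the work surface at z = 0. Lengths are in mm, angles in degrees, forces in N, time in s.
With the tool pointing down it reaches from about 275 to 850 mm from the base axis. Payload 19 kg.
Tool frame: the origin (TCP) lies at the very end of the fingers, on their centre line; the grasp point (between the pads) lies grasp_offset behind it (grasp_offset is the distance from the TCP to the grasp point, in mm); x points along the fingers, y is the direction in which the jaws open and shut, and the axes are right-handed (so a half turn about x gives the same grasp; the last joint's range is limited). The gripper opens to 85 mm and grips with 20 to 120 N. Pads are 22 mm wide; open, the fingers measure 114 mm over their backs; the gripper's body (76 mm by 85 mm) begins 54 mm behind the grasp point. The pads swing forward as they close: fully open they stand 13 mm farther back than shut.
Start: joints at [-78.037, 8.623, 82.357, -0, 89.026, -7.678], TCP at [193.245, -541.522, 231.267] pointing down, gripper open.
Joint ranges: [-160.23, 160.23], [-39.13, 120.54], [6.94, 153.29], [-79.49, 259.48], [9.18, 160.14], [-161.06, 161.06]. Speed limits (degrees/s): [108.29, 108.29, 127.2, 172.46, 172.46, 172.46].

### API

Orientations are given as a 3x3 rotation matrix whose columns are the frame's x, y, z axes.
In Python, from workcell import * gives the robot as it stands.
- The arm moves only by the tool drive_tool, never from a script. Its argument "moves" is a list that holds one entry, the list of rows, each a list of 7 numbers: the turn, a rotation vector about the tool's x, y, z in degrees, then the shift along the tool's x, y, z in mm, then the gripper's target within -1 to 1 (fully open at 1, half-way at 0, shut at -1). In form: [[[rx, ry, rz, tx, ty, tz, jaw], ...]]. A call has 1 to 5 rows; each row shifts and turns the commanded pose from where the row before left it, along the tool's axes as they then stand; what a row does not reach is not made up. A row lasts 1/12 s, in which the tool goes at most 41.7 mm and 7.16 degrees, less where a joint would pass 70% of its speed; a pose out of reach is approached as far as the arm can. A call with a gripper value outside its range is refused whole. The fingers move at their own pace and stop on an object; "grip_force" is the grip in N (left out, the last holds). Time passes only in rows, so rows that do not move let the fingers close. It gives the time, the measured TCP pose, the force and the opening at its end, in the units of the state.
- get_state(): the state, without advancing time (a new reading comes with each control period).
- snapshot(name): name is "scene" or "top"; returns a dict with "image" (480x640x3 uint8, red, green, blue), "fx", "fy", "cx", "cy" (pixels), "R" (3x3) and "t" (3): a world point X has camera coordinates R X + t. Camera axes: x right, y down, z forward; pixel columns grow to the right and rows downward; lengths in mm; the calibration is good to about 2 mm. A picture is of the moment at which its call begins. There is no depth.
- sign_off(): hands the job in, once; it reports no verdict.
The state is a dict: "time": time; "q": joint angles; "dq": joint speeds; "joint_torque": joint torques, N m; "tool_pos": TCP position; "tcp_rot": TCP orientation; "wrist_force": force on the tool from outside, world axes, zero at the start; "wrist_torque": the same for the moment, N m; "width": finger opening in mm.
Only numpy, scipy, OpenCV 4.12 (cv2) and the standard library are available. Lean on these libraries where they do the work, as an engineer would, in place of code of your own. Each camera call takes 0.05 s, during which the arm holds its last target. There are 200 camera calls.

## Working session

There is one attempt and no reset: what is moved stays moved. The work goes in short steps, Python scripts to look and compute and a tool call to move; the robot and the scene stay as the last step left them, time stands still between calls to the robot, and variables do not carry over. Pictures are saved under pics/ and viewed, about 8 in all and at most 12, crops included, and the job is handed in when it is done.

Besides the shell and the picture viewer there is one more tool, called as name(argument=value, ...) on one line, values as JSON. drive_tool: Moves the arm, as the interface text tells. Its arguments: {"type":"object","properties":{"moves":{"type":"array"},"grip_force":{"type":"number"}},"required":["moves"]}

```bash
mkdir -p pics; ls; cat > h.py <<'E'
from workcell import *
import numpy as np, cv2
def snap(name,fn=None):
    s=snapshot(name)
    if fn: cv2.imwrite('pics/'+fn,s['image'][:,:,::-1])
    return s
def ray(s,u,v,z):
    R=np.array(s['R']);t=np.array(s['t']);C=-R.T@t
    d=R.T@np.array([(u-s['cx'])/s['fx'],(v-s['cy'])/s['fy'],1])
    return C+d*(z-C[2])/d[2]
def proj(s,X):
    c=np.array(s['R'])@np.array(X,float)+np.array(s['t'])
    return np.array([s['fx']*c[0]/c[2]+s['cx'],s['fy']*c[1]/c[2]+s['cy']])
E
python3 - <<'E'
from h import *
st=get_state();print({k:np.round(v,2).tolist() for k,v in st.items()})
a=snap('scene','s0.png');b=snap('top','t0.png')
for s in(a,b):print(-np.array(s['R']).T@s['t'],np.round(s['R'],2).tolist(),s['fx'])
try: print(grasp_offset)
except Exception as e: print(e)
E
```

```text
pics
{'time': 0.0, 'q': [-78.04, 8.65, 82.39, -0.0, 89.03, -7.68], 'dq': [-0.09, 0.05, 0.02, -0.02, 0.03, 0.01], 'joint_torque': [-0.0, -71.31, -57.09, -0.0, 0.01, -0.0], 'tool_pos': [193.19, -541.33, 230.71], 'tcp_rot': [[-0.0, 0.34, -0.94], [0.0, -0.94, -0.34], [-1.0, -0.0, -0.0]], 'wrist_force': [-0.11, 0.62, -0.28], 'wrist_torque': [-0.05, 0.05, 0.0], 'width': 85.47}
[ 956.39067643 -643.39579253  959.57397016] [[0.82, 0.57, 0.02], [0.41, -0.57, -0.71], [-0.39, 0.6, -0.7]] 493.43051848204254
[-173.02085064  408.6789539  1086.73641282] [[-0.48, -0.88, 0.02], [-0.69, 0.36, -0.63], [0.55, -0.31, -0.78]] 613.2367744453095
18.700000000000003
```

View pics/s0.png

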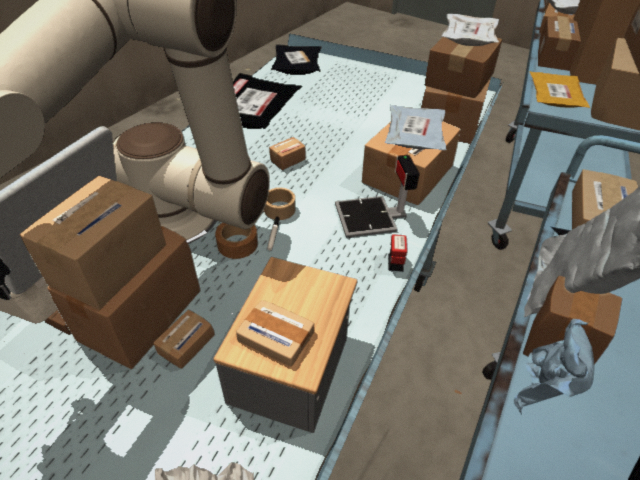

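View pics/t0.png

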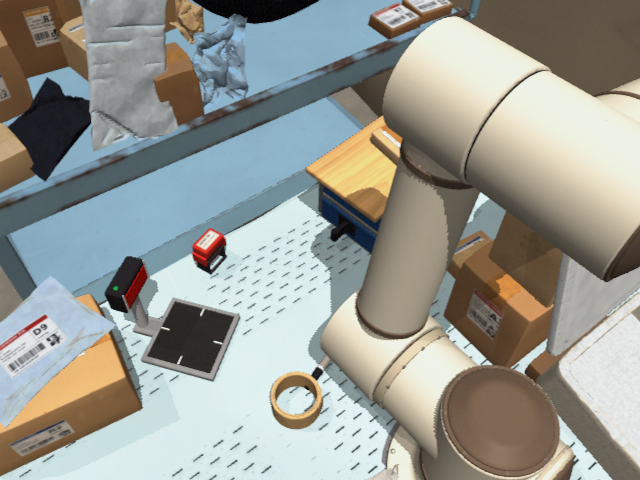

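The scene view shows the cabinet from behind (wooden top about (218–357, 260–390)), the reader pad at (366,216) and the stamp at (398,250). The top view shows the blue front with the tab near (343,232) and the pad near (190,338).

```bash
cat > m.py <<'E'
from h import *
a=snap('scene');b=snap('top')
def quad(m):
    m=cv2.morphologyEx(m.astype(np.uint8),cv2.MORPH_OPEN,np.ones((3,3)))
    c=max(cv2.findContours(m,0,2)[0],key=cv2.contourArea)
    h=cv2.convexHull(c); e=3
    q=cv2.approxPolyDP(h,e,True)
    while len(q)>4: e+=1;q=cv2.approxPolyDP(h,e,True)
    return q[:,0,:],cv2.contourArea(h)
def sub(s,x0,y0,x1,y1,f):
    im=s['image'];hsv=cv2.cvtColor(im,cv2.COLOR_RGB2HSV).astype(int)
    m=np.zeros(im.shape[:2],bool);m[y0:y1,x0:x1]=f(hsv)[y0:y1,x0:x1];return m
wood=lambda h:(h[...,0]>8)&(h[...,0]<28)&(h[...,1]>70)
dark=lambda h:(h[...,2]<70)
def rep(n,s,m,z):
    q,A=quad(m);P=np.array([ray(s,u,v,z)[:2] for u,v in q])
    print(n,q.tolist(),np.round(P,0).tolist(),'sides',np.round(np.linalg.norm(P-np.roll(P,-1,0),axis=1)),'mid',P.mean(0).round(1),
     'angs',np.round(np.degrees(np.arctan2(*(np.roll(P,-1,0)-P).T[::-1])),1))
rep('wood',a,sub(a,205,250,365,400,wood),170)
rep('padS',a,sub(a,330,190,398,240,dark),15)
rep('padT',b,sub(b,140,295,240,382,dark),15)
# tab in top
m=sub(b,322,212,360,250,lambda h:(h[...,2]<45));ys,xs=np.nonzero(m);print('tab',xs.min(),xs.max(),ys.min(),ys.max(),xs.mean(),ys.mean(),ray(b,xs.mean(),ys.mean(),40))
im=b['image'][160:280,290:410,::-1];i2=a['image'][240:440,200:370,::-1]
cv2.imwrite('pics/c1.png',np.hstack([cv2.resize(im,(480,480),interpolation=2),cv2.resize(i2,(300,353))[:353] if 0 else cv2.copyMakeBorder(cv2.resize(i2,(306,360)),0,120,0,0,0)]))
E
python3 m.py
```

```text
wood [[271, 257], [356, 279], [316, 393], [214, 361]] [[457.0, -83.0], [643.0, -28.0], [723.0, -291.0], [536.0, -346.0]] sides [193. 275. 195. 275.] mid [ 589.6 -186.8] angs [  16.4  -73.  -163.5  106.7]
padS [[380, 198], [391, 226], [349, 231], [340, 202]] [[471.0, 408.0], [558.0, 318.0], [472.0, 232.0], [384.0, 322.0]] sides [124. 122. 126. 122.] mid [471.4 319.8] angs [ -45.9 -134.5  134.5   44.7]
padT [[175, 303], [232, 317], [209, 372], [149, 356]] [[557.0, 319.0], [471.0, 229.0], [380.0, 317.0], [466.0, 405.0]] sides [124. 126. 123. 125.] mid [468.6 317.5] angs [-133.6  136.2   46.1  -43.6]
tab 331 355 214 240 342.9103260869565 227.8641304347826 [552.0078877  -75.70629377  40.        ]
```

View pics/c1.png

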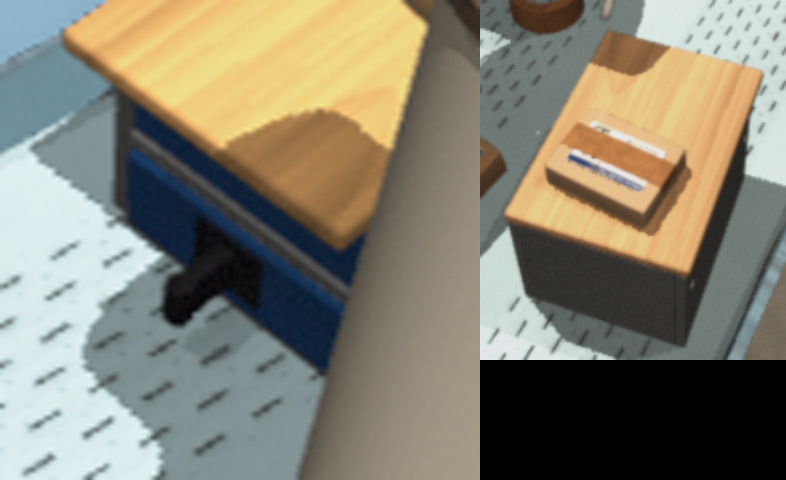

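The crop confirms it: the fin with its bead points along the cabinet's front normal. The wood top measures 275 x 194, which matches. I'll lift first and work out the target pose at the same time.

drive_tool(moves=[[[0,0,0,-40,0,0,1],[0,0,0,-40,0,0,1],[0,0,0,-40,0,0,1],[0,0,0,-40,0,0,1],[0,0,0,-40,0,0,1]]], grip_force=40)

```text
time: 0.62
tool_pos: [193.2, -541.0, 433.2]
tcp_rot: [[0.0, 0.336, -0.942], [0.0, -0.942, -0.336], [-1.0, -0.0, -0.0]]
wrist_force: [0.5, -1.4, 0.6]
width: 85.4
```

```bash
cat >> h.py <<'E'
from scipy.spatial.transform import Rotation as Ro
AX=np.radians(-73.1); CX=np.array([np.cos(AX),np.sin(AX),0]); CY=np.array([-np.sin(AX),np.cos(AX),0]); C0=np.array([595.4,-205.9,0])
GO=18.7
def rot(phi,lean): # jaw axis yaw phi deg, lean from vertical
    y=np.array([np.cos(np.radians(phi)),np.sin(np.radians(phi)),0]);x=np.array([0,0,-1.]);z=np.cross(x,y)
    return np.c_[x,y,z]@Ro.from_euler('y',-lean,degrees=True).as_matrix()
def plan(R2,g): # g: wanted TCP
    st=get_state();R=np.array(st['tcp_rot']);p=np.array(st['tool_pos'])
    rv=Ro.from_matrix(R.T@R2).as_rotvec(degrees=True)
    print('t',st['time'],'q',np.round(st['q'],0),'p',p.round(1),'rotvec(tool)',rv.round(1),'shift now-axes',(R.T@(g-p)).round(1),'shift in target axes',(R2.T@(g-p)).round(1),'F',np.round(st['wrist_force'],1),'w',round(float(st['width']),1))
def loc(p): d=np.array(p)-C0; return np.array([d@CX,d@CY,d[2]])
E
python3 - <<'E'
from h import *
b=snap('top')
for z in(45,50): print(ray(b,334,231,z),loc(ray(b,334,231,z)))
tab=C0-CX*(117.5+28+3)+np.array([0,0,36]);print(tab)
R=rot(16.9,42);print(R.round(2));plan(R,tab+R[:,0]*(GO-150))
s=snap('scene');
for u,v in((104,180),(163,208),(28,234),(98,300),(190,230),(200,300),(128,362)): print(u,v,[ray(s,u,v,z).round().tolist()[:2] for z in(0,150,300)])
E
```

```text
[549.92702591 -51.52412177  45.        ] [-160.92803066    1.36824712   45.        ]
[546.45710843 -49.3152949   50.        ] [-164.05017883   -1.30970624   50.        ]
[552.23072425 -63.81318277  36.        ]
[[ 0.19  0.96  0.22]
 [-0.64  0.29 -0.71]
 [-0.74  0.    0.67]]
t 0.6667 q [-78.  10.  57.  -0. 113.  -8.] p [ 193.1 -541.3  441.3] rotvec(tool) [-83.1 -33.   31.5] shift now-axes [ 303.2 -419.6 -503.2] shift in target axes [ -66.   482.4 -533.1] F [ 0.5 -1.6  8.3] w 85.5
104 180 [[-279.0, -7.0], [-86.0, -106.0], [107.0, -206.0]]
163 208 [[-31.0, 8.0], [123.0, -94.0], [277.0, -196.0]]
28 234 [[-248.0, -284.0], [-60.0, -340.0], [129.0, -396.0]]
98 300 [[98.0, -320.0], [232.0, -371.0], [366.0, -421.0]]
190 230 [[100.0, -13.0], [234.0, -111.0], [368.0, -210.0]]
200 300 [[299.0, -176.0], [402.0, -249.0], [505.0, -322.0]]
128 362 [[294.0, -392.0], [397.0, -431.0], [501.0, -471.0]]
```

drive_tool(moves=[[[0,0,0,0,-27,-30,1],[0,0,0,0,-27,-30,1],[0,0,0,0,-27,-30,1],[0,0,0,0,-27,-30,1],[0,0,0,0,-27,-30,1]]])

```text
time: 1.13
tool_pos: [289.5, -362.2, 431.1]
tcp_rot: [[-0.0, 0.336, -0.942], [0.0, -0.942, -0.336], [-1.0, -0.0, -0.0]]
wrist_force: [1.6, 0.1, 0.6]
width: 85.1
```

drive_tool(moves=[[[0,0,0,0,-27,-30,1],[0,0,0,0,-27,-30,1],[0,0,0,0,-27,-30,1],[0,0,0,0,-27,-30,1],[0,0,0,0,-27,-30,1]]])

```text
time: 1.55
tool_pos: [385.3, -184.5, 431.4]
tcp_rot: [[0.0, 0.336, -0.942], [-0.0, -0.942, -0.336], [-1.0, 0.0, -0.0]]
wrist_force: [0.5, -0.8, 0.5]
width: 85.2
```

drive_tool(moves=[[[0,0,0,0,-27,-30,1],[0,0,0,0,-27,-30,1],[0,0,0,0,-27,-30,1],[0,0,0,0,-27,-30,1],[0,0,0,0,-27,-30,1]]])

```text
time: 1.97
tool_pos: [481.3, -6.7, 431.4]
tcp_rot: [[0.0, 0.336, -0.942], [-0.0, -0.942, -0.336], [-1.0, 0.0, -0.0]]
wrist_force: [0.9, -1.2, -0.2]
width: 85.7
```

drive_tool(moves=[[[-7,0,0,0,-27,-30,1],[-7,0,0,0,-27,-30,1],[-7,0,0,0,0,0,1],[-7,0,0,0,0,0,1],[-7,0,0,0,0,0,1]]])

```text
time: 2.38
tool_pos: [515.0, 65.2, 430.8]
tcp_rot: [[-0.001, 0.82, -0.572], [0.0, -0.572, -0.82], [-1.0, -0.001, 0.0]]
wrist_force: [0.2, -1.0, 0.2]
width: 85.2
```

drive_tool(moves=[[[-7,0,0,0,0,0,1],[-7,0,0,0,0,0,1],[-7,0,0,0,0,0,1],[-7,0,0,0,0,0,1],[-7,0,0,0,0,0,1]]])

```text
time: 2.8
tool_pos: [514.8, 64.3, 431.1]
tcp_rot: [[-0.0, 1.0, -0.0], [0.0, -0.0, -1.0], [-1.0, -0.0, -0.0]]
wrist_force: [0.9, -0.7, 0.4]
width: 85.3
```

drive_tool(moves=[[[-7,0,0,0,0,0,1],[-7,0,0,0,0,0,1],[-3,0,0,0,0,0,1],[0,-7,0,0,0,0,1],[0,-7,0,0,0,0,1]]])

```text
time: 3.22
tool_pos: [515.4, 62.6, 431.7]
tcp_rot: [[0.071, 0.959, 0.275], [-0.236, 0.284, -0.929], [-0.969, 0.001, 0.247]]
wrist_force: [0.0, -0.7, -0.3]
width: 85.6
```

drive_tool(moves=[[[0,-7,0,0,0,0,1],[0,-7,0,0,0,0,1],[0,-7,0,0,0,0,1],[0,-7,0,0,0,0,1],[0,0,0,0,0,0,1]]])

```text
time: 3.63
tool_pos: [514.4, 66.1, 429.0]
tcp_rot: [[0.192, 0.957, 0.217], [-0.646, 0.29, -0.706], [-0.738, -0.005, 0.674]]
wrist_force: [-0.1, 0.7, -1.6]
width: 85.3
```

```bash
cat > p1.py <<'E'
from h import *
a=snap('scene','s1.png');b=snap('top','t1.png')
R=rot(16.9,42);tab=C0-CX*(117.5+28+6)+np.array([0,0,36])
plan(R,tab+R[:,0]*(GO-120))
cv2.imwrite('pics/c2.png',cv2.resize(b['image'][130:330,240:480,::-1],(720,600),interpolation=2))
E
python3 p1.py
```

```text
t 3.7333 q [ 23.   2.  76. -43. 103.  -4.] p [514.7  65.3 430.6] rotvec(tool) [-0.  -0.2  0.2] shift now-axes [ 280.4   -1.  -165.5] shift in target axes [ 279.9   -1.6 -166.4] F [1.3 0.4 0.1] w 85.2
```

View pics/c2.png

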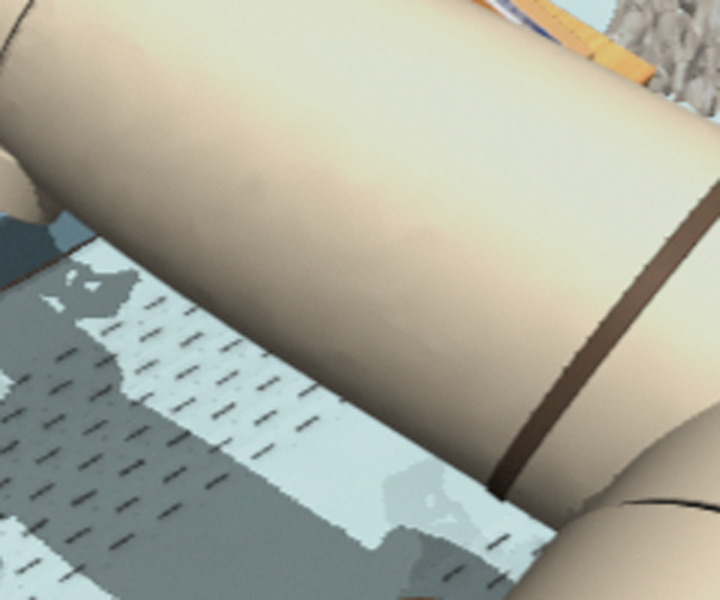

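The arm hides the tray in the top view, so I'll use the earlier picture for how far out the tray stands. I'm moving onto the approach line now.

drive_tool(moves=[[[0,0,0,0,0,-41,1],[0,0,0,0,0,-41,1],[0,0,0,0,0,-41,1],[0,0,0,0,0,-41,1],[0,0,0,0,0,0,1]]])

```text
time: 4.15
tool_pos: [478.5, 183.7, 316.6]
tcp_rot: [[0.186, 0.958, 0.218], [-0.64, 0.287, -0.713], [-0.746, -0.007, 0.666]]
wrist_force: [0.2, 1.3, -1.6]
width: 85.7
```

drive_tool(moves=[[[0,0,0,40,0,0,1],[0,0,0,40,0,0,1],[0,0,0,40,0,0,1],[0,0,0,40,0,0,1],[0,0,0,40,0,0,1]]])

```text
time: 4.57
tool_pos: [518.8, 50.8, 172.6]
tcp_rot: [[0.19, 0.959, 0.21], [-0.638, 0.283, -0.716], [-0.746, 0.002, 0.666]]
wrist_force: [0.3, -0.4, -0.4]
width: 85.0
```

```bash
cat > p2.py <<'E'
from h import *
a=snap('scene','s2.png');b=snap('top','t2.png')
for u,v in((321.75,215.5),(371,253)): print('front bottom',loc(ray(b,u,v,0)).round(1))
im=cv2.imread('pics/t0.png');
g=im[195:260,318:375].astype(int)
blue=(g[...,0]-g[...,2]>35)&(g[...,0]<170)&(g[...,2]<60)
for c in range(4,56,4):
    r=np.nonzero(blue[:,c])[0]
    if len(r): p=ray(b,318+c+.5,195+r.max()+1,0);print(c+318,r.max()+195,loc(p).round(1),end=' ; ')
R=rot(16.9,42);tab=C0-CX*(117.5+28+6)+np.array([0,0,36])
plan(R,tab+R[:,0]*GO)
cv2.imwrite('pics/c3.png',np.hstack([cv2.resize(b['image'][130:330,240:480,::-1],(400,333)),cv2.resize(a['image'][180:380,210:450,::-1],(400,333))]))
E
python3 p2.py
```

```text
front bottom [-119.2   77.9    0. ]
front bottom [-120.1  -76.3    0. ]
322 208 [-103.4   90.8    0. ] ; 326 217 [-116.8   64.8    0. ] ; 330 220 [-116.8   51.9    0. ] ; 334 223 [-116.8   39.1    0. ] ; 338 213 [-87.8  53.5   0. ] ; 342 214 [-83.4  44.8   0. ] ; 346 217 [-83.5  32.    0. ] ; 350 235 [-116.7  -11.1    0. ] ; 354 239 [-118.9  -25.4    0. ] ; 358 242 [-118.9  -37.6    0. ] ; 362 245 [-118.8  -49.7    0. ] ; 366 248 [-118.8  -61.7    0. ] ; 370 251 [-118.8  -73.7    0. ] ; t 4.6667 q [ 21.   8. 100. -43.  80.  15.] p [517.5  48.7 169.5] rotvec(tool) [-0.3 -0.2  0.6] shift now-axes [194.7   2.6  -3.5] shift in target axes [194.7   0.6  -4.1] F [-0.8 -0.5  1.3] w 85.4
```

View pics/c3.png

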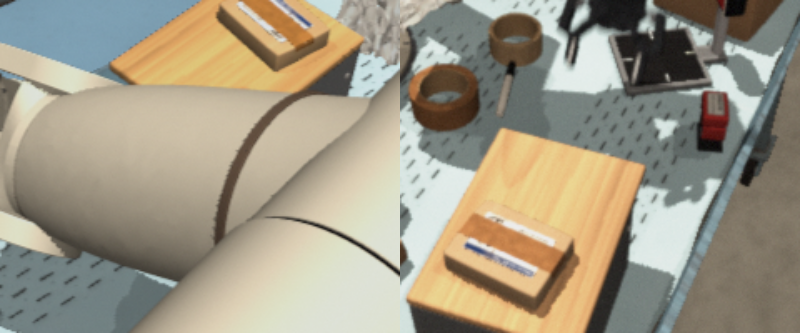

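The tray front is about 1.5 mm out (local x ≈ -119), and the way in looks clear. Going in.

drive_tool(moves=[[[0,0,0,40,0,0,1],[0,0,0,40,0,0,1],[0,0,0,40,1,0,1],[0,0,0,30,1,0,1],[0,0,0,0,0,0,1]]])

```text
time: 5.08
tool_pos: [548.4, -46.4, 58.7]
tcp_rot: [[0.185, 0.96, 0.211], [-0.641, 0.281, -0.714], [-0.745, -0.003, 0.667]]
wrist_force: [-1.0, 1.1, -0.2]
width: 85.8
```

```bash
sed -i 's/28+6/28+1.5/; s/^cv2.*//; /^im=/,/^R=/{/^R=/!d}' p2.py; python3 p2.py
```

```text
front bottom [-119.2   77.9    0. ]
front bottom [-120.1  -76.3    0. ]
t 5.1833 q [ 10.  15. 107. -48.  63.  18.] p [549.4 -43.9  62.2] rotvec(tool) [-0.4 -0.1  0.3] shift now-axes [52.5 -2.8 -1.6] shift in target axes [52.4 -3.1 -1.7] F [0.2 1.1 1.1] w 85.2
```

drive_tool(moves=[[[0,0,0,20,0,0,1],[0,0,0,15,0,0,1],[0,0,0,13,0,0,1],[0,0,0,0,0,0,1],[0,0,0,0,0,0,-1]]], grip_force=40)

```text
time: 5.6
tool_pos: [558.5, -73.4, 26.6]
tcp_rot: [[0.192, 0.958, 0.212], [-0.641, 0.285, -0.713], [-0.743, 0.001, 0.669]]
wrist_force: [-0.0, -0.2, -0.1]
width: 75.5
```

drive_tool(moves=[[[0,0,0,0,0,0,-1],[0,0,0,0,0,0,-1],[0,0,0,0,0,0,-1],[0,0,0,0,0,0,-1],[0,0,0,0,0,0,-1]]])

```text
time: 6.02
tool_pos: [558.2, -73.3, 26.2]
tcp_rot: [[0.192, 0.958, 0.213], [-0.641, 0.287, -0.712], [-0.743, 0.0, 0.669]]
wrist_force: [-4.3, 5.9, 6.3]
width: 16.6
```

drive_tool(moves=[[[0,0,0,0,0,0,-1],[0,0,0,0,0,0,-1],[0,0,0,0,0,0,-1],[0,0,0,0,0,0,-1],[0,0,0,0,0,0,-1]]])

```text
time: 6.43
tool_pos: [558.1, -73.3, 26.2]
tcp_rot: [[0.192, 0.958, 0.213], [-0.641, 0.286, -0.712], [-0.743, 0.0, 0.669]]
wrist_force: [-4.6, 5.4, 6.2]
width: 16.6
```

```bash
python3 p2.py; python3 -c "
from h import *
R=np.array(get_state()['tcp_rot']);print('out in tool axes',(R.T@-CX).round(3))"
```

```text
front bottom [-119.2   77.9    0. ]
front bottom [-120.1  -76.3    0. ]
t 6.5333 q [  6.  18. 108. -51.  58.  20.] p [558.2 -73.3  26.2] rotvec(tool) [-0.2  0.   0.2] shift now-axes [ 5.2 -2.9 -0.3] shift in target axes [ 5.2 -2.9 -0.3] F [-3.7  5.3  6.3] w 16.8
out in tool axes [-0.669 -0.004 -0.743]
```

Gripped (opening 16.6). Now pulling.

drive_tool(moves=[[[0,0,0,-2.7,0,-3,-1],[0,0,0,-5.4,0,-6,-1],[0,0,0,-5.4,0,-6,-1],[0,0,0,-5.4,0,-6,-1],[0,0,0,-5.4,0,-6,-1]]])

```text
time: 6.95
tool_pos: [547.7, -38.5, 26.2]
tcp_rot: [[0.192, 0.958, 0.212], [-0.642, 0.286, -0.712], [-0.743, 0.0, 0.67]]
wrist_force: [1.4, -5.7, 2.6]
width: 16.4
```

drive_tool(moves=[[[0,0,0,-5.4,0,-6,-1],[0,0,0,-5.4,0,-6,-1],[0,0,0,-5.4,0,-6,-1],[0,0,0,-5.4,0,-6,-1],[0,0,0,-5.4,0,-6,-1]]])

```text
time: 7.37
tool_pos: [536.2, 0.2, 26.3]
tcp_rot: [[0.192, 0.958, 0.212], [-0.642, 0.286, -0.712], [-0.743, 0.0, 0.67]]
wrist_force: [0.7, -5.1, 4.4]
width: 16.5
```

drive_tool(moves=[[[0,0,0,-5.4,0,-6,-1],[0,0,0,-5.4,0,-6,-1],[0,0,0,-5.4,0,-6,-1],[0,0,0,-5.4,0,-6,-1],[0,0,0,-5.4,0,-6,-1]]])

```text
time: 7.78
tool_pos: [524.6, 38.8, 26.2]
tcp_rot: [[0.192, 0.958, 0.212], [-0.642, 0.286, -0.711], [-0.743, 0.0, 0.67]]
wrist_force: [2.2, -5.3, 3.5]
width: 16.5
```

```bash
cat > p3.py <<'E'
from h import *
st=get_state();p=np.array(st['tool_pos']);R=np.array(st['tcp_rot']);F=np.array(st['wrist_force'])
print('local',loc(p).round(1),'travel',round(-loc(p)[0]+loc([558.2,-73.3,26.2])[0]+0,1),'Fcab',F@CX,F@CY,F[2],'w',st['width'],'lean',np.degrees(np.arcsin(R[:,0]@CX)),'yawerr',R[:,1]@CX,R[2,1])
E
python3 p3.py
```

```text
local [-254.8    3.4   26.2] travel 117.1 Fcab 5.718087128759608 0.6079588447623407 3.508448225465979 w 16.516338195034553 lean 42.051302626836204 yawerr 0.004591064728683647 0.00018637572281019255
```

drive_tool(moves=[[[0,0,0,-4,0,-4.4,-1],[0,0,0,-4,0,-4.4,-1],[0,0,0,-3,0,-3.3,-1],[0,0,0,-2.7,0,-3,-1],[0,0,0,-1.3,0,-1.5,-1]]])

```text
time: 8.2
tool_pos: [518.2, 60.3, 26.1]
tcp_rot: [[0.192, 0.958, 0.213], [-0.642, 0.287, -0.712], [-0.743, 0.0, 0.67]]
wrist_force: [1.5, -6.2, 3.5]
width: 16.6
```

drive_tool(moves=[[[0,0,0,-1,0,-1.1,-1],[0,0,0,-1,0,-1.1,-1],[0,0,0,-1,0,-1.1,-1],[0,0,0,-1,0,-1.1,-1],[0,0,0,-1,0,-1.1,-1]]])

```text
time: 8.62
tool_pos: [516.1, 67.0, 26.2]
tcp_rot: [[0.192, 0.958, 0.213], [-0.642, 0.286, -0.712], [-0.743, 0.0, 0.67]]
wrist_force: [1.8, -6.0, 4.8]
width: 16.3
```

```bash
python3 p3.py
```

```text
local [-284.2    3.5   26.2] travel 146.5 Fcab 6.241607743844721 -0.033148814422262696 4.764711147697524 w 16.329891180156615 lean 42.03836375819501 yawerr 0.004644357063753046 9.621031341051397e-05
```

drive_tool(moves=[[[0,0,0,-0.7,0,-0.8,-1],[0,0,0,-0.7,0,-0.8,-1],[0,0,0,-0.7,0,-0.8,-1],[0,0,0,-0.7,0,-0.8,-1],[0,0,0,-0.7,0,-0.8,-1]]])

```text
time: 9.03
tool_pos: [514.6, 72.1, 26.1]
tcp_rot: [[0.192, 0.958, 0.213], [-0.642, 0.286, -0.712], [-0.743, 0.0, 0.67]]
wrist_force: [1.4, -5.9, 4.8]
width: 16.9
```

drive_tool(moves=[[[0,0,0,-0.7,0,-0.8,-1],[0,0,0,-0.7,0,-0.8,-1],[0,0,0,-0.7,0,-0.8,-1],[0,0,0,-0.7,0,-0.8,-1],[0,0,0,-0.7,0,-0.8,-1]]])

```text
time: 9.45
tool_pos: [513.1, 77.1, 26.1]
tcp_rot: [[0.192, 0.958, 0.213], [-0.642, 0.286, -0.712], [-0.743, 0.0, 0.67]]
wrist_force: [2.4, -7.6, 4.5]
width: 16.6
```

drive_tool(moves=[[[0,0,0,-0.7,0,-0.8,-1],[0,0,0,-0.7,0,-0.8,-1],[0,0,0,-0.7,0,-0.8,-1],[0,0,0,-0.7,0,-0.8,-1],[0,0,0,-0.7,0,-0.8,-1]]])

```text
time: 9.87
tool_pos: [511.4, 81.3, 26.1]
tcp_rot: [[0.191, 0.958, 0.212], [-0.643, 0.286, -0.711], [-0.742, -0.001, 0.671]]
wrist_force: [4.3, -19.5, 3.9]
width: 16.6
```

The force rose from about 6 to 20 N, so the tray is on its stop at a travel of about 163. I'll hold briefly.

drive_tool(moves=[[[0,0,0,-0.3,0,-0.4,-1],[0,0,0,0,0,0,-1],[0,0,0,0,0,0,-1],[0,0,0,0,0,0,-1]]])

```text
time: 10.2
tool_pos: [511.3, 81.7, 26.1]
tcp_rot: [[0.191, 0.958, 0.212], [-0.643, 0.285, -0.71], [-0.742, -0.001, 0.671]]
wrist_force: [3.7, -17.8, 5.6]
width: 16.3
```

```bash
python3 p3.py
```

```text
local [-299.6    3.1   26.1] travel 161.9 Fcab 18.139162230581615 -1.6480155592659211 5.628616611078603 w 16.284902225326753 lean 42.138009970597906 yawerr 0.005527349037070528 -0.001055652705081933
```

Firmly on the stop. I'll release, retreat along the lean, then straighten up and look.

drive_tool(moves=[[[0,0,0,0,0,0,1],[0,0,0,0,0,0,1],[0,0,0,0,0,0,1],[0,0,0,0,0,0,1],[0,0,0,0,0,0,1]]])

```text
time: 10.62
tool_pos: [511.3, 83.1, 25.5]
tcp_rot: [[0.192, 0.958, 0.213], [-0.641, 0.287, -0.712], [-0.743, -0.0, 0.669]]
wrist_force: [0.7, -0.4, -0.8]
width: 75.9
```

drive_tool(moves=[[[0,0,0,-15,0,0,1],[0,0,0,-30,0,0,1],[0,0,0,-40,0,0,1],[0,0,0,-40,0,0,1],[0,0,0,-40,0,0,1]]])

```text
time: 11.03
tool_pos: [478.9, 189.8, 149.6]
tcp_rot: [[0.191, 0.958, 0.213], [-0.641, 0.286, -0.712], [-0.744, -0.0, 0.669]]
wrist_force: [1.4, 0.4, -0.5]
width: 85.8
```

drive_tool(moves=[[[0,7,0,-40,0,0,1],[0,7,0,-40,0,0,1],[0,7,0,-40,0,0,1],[0,7,0,-40,0,0,1],[0,7,0,-30,0,0,1]]])

```text
time: 11.45
tool_pos: [453.3, 277.0, 316.7]
tcp_rot: [[0.038, 0.957, 0.288], [-0.109, 0.29, -0.951], [-0.993, 0.005, 0.115]]
wrist_force: [1.1, 0.3, -0.5]
width: 85.4
```

drive_tool(moves=[[[0,7,0,0,0,0,1],[0,0,0,0,0,0,1]]])

```text
time: 11.62
tool_pos: [455.0, 274.0, 315.2]
tcp_rot: [[0.003, 0.959, 0.284], [0.009, 0.284, -0.959], [-1.0, 0.005, -0.008]]
wrist_force: [0.9, -0.8, -1.2]
width: 85.7
```

```bash
cat > p4.py <<'E'
from h import *
a=snap('scene','s3.png');b=snap('top','t3.png')
plan(rot(16.9,0),C0-CX*230+[0,0,150])
print(proj(a,C0-CX*230+[0,0,34]),proj(b,C0-CX*230+[0,0,34]))
cv2.imwrite('pics/c4.png',np.hstack([cv2.resize(b['image'][150:350,230:430,::-1],(400,400)),cv2.resize(a['image'][130:330,220:420,::-1],(400,400))]))
E
python3 p4.py
```

```text
t 11.7167 q [23.  2. 80. -0. 98.  6.] p [454.2 273.7 312.1] rotvec(tool) [-0.4  0.1  0. ] shift now-axes [162.8  -2.4 269.6] shift in target axes [162.1  -4.3 270. ] F [-0.1 -0.2  0.2] w 85.1
[321.46843541 284.25710308] [312.26806443 251.95458074]
```

View pics/c4.png

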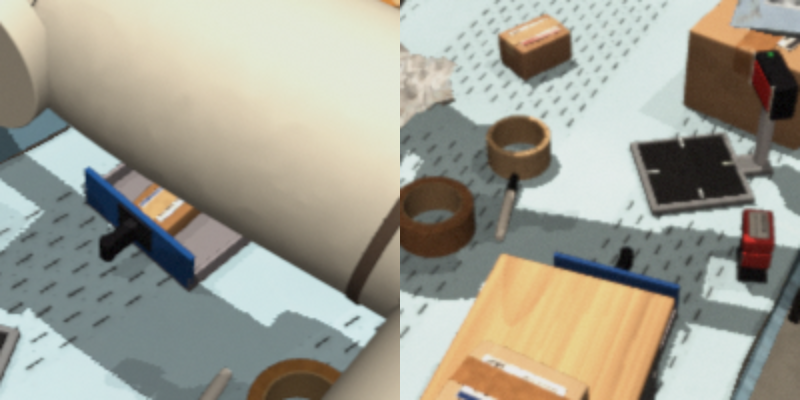

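The parcel is in view behind the blue front, near (312,252) in the top view, but the forearm covers part of it. I'll swing the arm left for a clear look.

drive_tool(moves=[[[0,0,0,0,-15,-38,1],[0,0,0,0,-15,-38,1],[0,0,0,0,-15,-38,1],[0,0,0,0,-15,-38,1],[0,0,0,0,-15,-38,1]]])

```text
time: 12.13
tool_pos: [325.4, 437.0, 311.0]
tcp_rot: [[0.0, 0.958, 0.287], [-0.004, 0.287, -0.958], [-1.0, -0.001, 0.004]]
wrist_force: [-0.2, 0.6, -0.4]
width: 85.1
```

```bash
sed -i 's/s3/s4/;s/t3/t4/;s/c4/c5/;s/150:350,230:430/190:290,260:360/' p4.py; sed -i 's/-CX\*230/-CX*235/g' p4.py;python3 p4.py
```

```text
t 12.2333 q [46.  4. 78. -0. 98. 29.] p [323.3 439.3 310.8] rotvec(tool) [0.1 0.2 0.1] shift now-axes [162.1  72.2 461.1] shift in target axes [160.8  72.8 461.4] F [ 1.   0.1 -0.1] w 85.6
[322.08477696 282.77881792] [310.63611593 253.25109786]
```

View pics/c5.png

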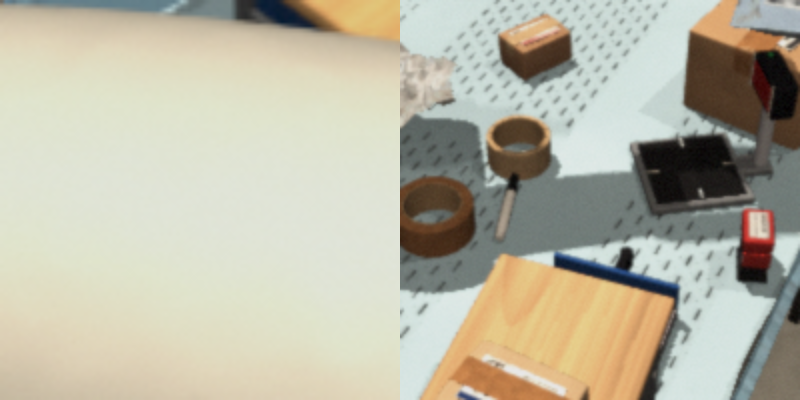

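That was the wrong way: the forearm now covers the tray fully. Being straight above the parcel should leave the camera ray free, so I'll go there.

drive_tool(moves=[[[0,0,0,0,6,38,1],[0,0,0,0,6,38,1],[0,0,0,0,6,38,1],[0,0,0,0,6,38,1],[0,0,0,0,6,38,1]]])

```text
time: 12.65
tool_pos: [410.7, 260.5, 311.2]
tcp_rot: [[-0.001, 0.958, 0.288], [-0.004, 0.288, -0.958], [-1.0, -0.002, 0.003]]
wrist_force: [0.9, -0.1, 0.5]
width: 85.8
```

drive_tool(moves=[[[0,0,0,0,6,38,1],[0,0,0,0,6,38,1],[0,0,0,0,6,38,1],[0,0,0,0,6,38,1],[0,0,0,0,6,38,1]]])

```text
time: 13.07
tool_pos: [494.0, 86.9, 311.2]
tcp_rot: [[-0.002, 0.958, 0.287], [-0.003, 0.287, -0.958], [-1.0, -0.003, 0.002]]
wrist_force: [0.8, 1.1, -0.5]
width: 85.4
```

drive_tool(moves=[[[0,0,0,0,6,38,1],[0,0,0,0,6,38,1],[0,0,0,0,0,0,1]]])

```text
time: 13.32
tool_pos: [528.7, 14.3, 310.1]
tcp_rot: [[-0.004, 0.959, 0.283], [-0.004, 0.283, -0.959], [-1.0, -0.005, 0.003]]
wrist_force: [-0.4, 0.4, -0.2]
width: 85.4
```

```bash
sed -i 's/s4/s5/;s/t4/t5/;s/c5/c6/' p4.py; python3 p4.py
```

```text
t 13.4167 q [ -6.   2.  80.  -0.  98. -23.] p [527.3  18.3 310.8] rotvec(tool) [-0.4  0.   0.2] shift now-axes [160.8   0.6  -0.8] shift in target axes [160.8  -0.   -0.7] F [-1.   0.3  0.4] w 85.8
[322.08477696 282.77881792] [310.63611593 253.25109786]
```

View pics/c6.png

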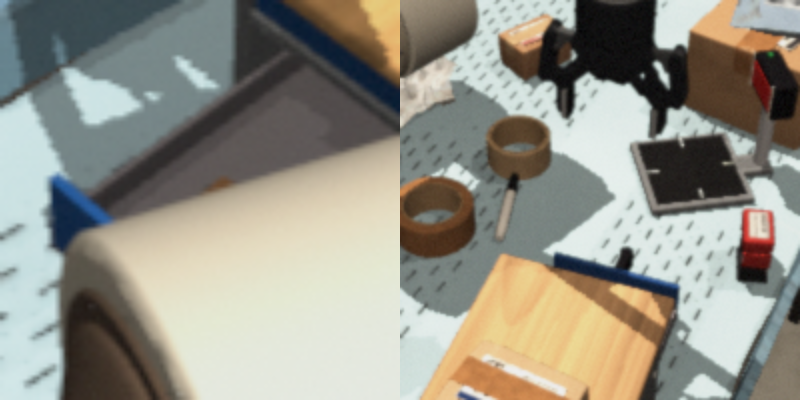

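In this view only the parcel's rear top corner shows, at about (314.5,235.7). Lowering the hand drops the forearm in the picture.

drive_tool(moves=[[[0,0,0,40,0,0,1],[0,0,0,40,0,0,1],[0,0,0,40,0,0,1],[0,0,0,0,0,0,1]]])

```text
time: 13.75
tool_pos: [523.6, 20.9, 185.0]
tcp_rot: [[-0.011, 0.957, 0.288], [-0.0, 0.288, -0.957], [-1.0, -0.011, -0.003]]
wrist_force: [-1.7, -0.7, -2.4]
width: 85.7
```

```bash
sed -i 's/s5/s6/;s/t5/t6/;s/c6/c7/' p4.py; python3 p4.py; python3 -c "
import cv2,numpy as np
a=cv2.imread('pics/t6.png')[200:300,260:360];b=cv2.imread('pics/t3.png')[200:300,260:360]
cv2.imwrite('pics/c7.png',np.hstack([cv2.resize(x,(400,400),interpolation=cv2.INTER_CUBIC) for x in(a,b)]))"
```

```text
t 13.85 q [ -6.   4.  92.  -0.  84. -23.] p [526.7  20.3 192.8] rotvec(tool) [-0.2 -0.   0.1] shift now-axes [42.8  0.1  1.4] shift in target axes [42.8  0.   1.4] F [0.5 0.7 2.1] w 85.6
[322.08477696 282.77881792] [310.63611593 253.25109786]
```

View pics/c7.png

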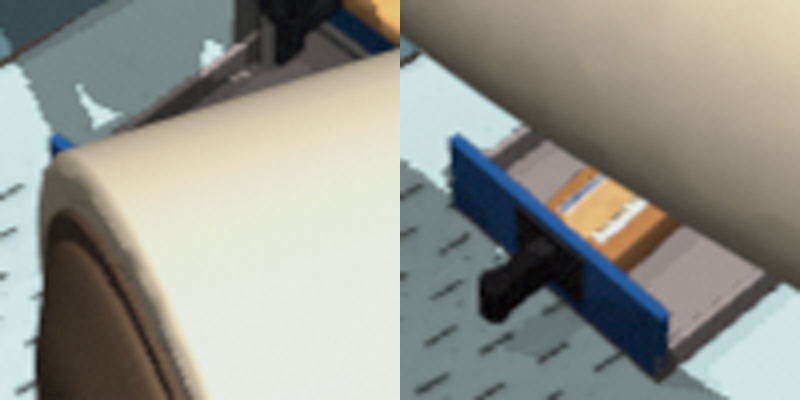

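The right panel (earlier picture) shows the parcel's label and its left and right top edges. Combined with the rear corner, ray casting should give the centre.

```bash
python3 - <<'E'
from h import *
b=snap('top')
for n,u,v in(('L1',296.75,250.75),('L2',307.5,242),('rearL(t5)',314.5,235.7),('R1',327,251.5),('R2',318,258)):
    print(n,[loc(ray(b,u,v,z)).round(1)[:2].tolist() for z in(34,)])
for n,v in (('blue top front L',(373.5-260,0)),):pass
for u,v in((273.5,234),(327,279)): print('front plate top',loc(ray(b,u,v,60)).round(1))
for f in('t3','t5'):
    im=cv2.imread(f'pics/{f}.png');h=cv2.cvtColor(im,cv2.COLOR_BGR2HSV)
    m=np.zeros(im.shape[:2],np.uint8);m[225:285,285:345]=((h[...,0]>7)&(h[...,0]<22)&(h[...,1]>110))[225:285,285:345]
    n,l,s,c=cv2.connectedComponentsWithStats(m);k=1+np.argmax(s[1:,4]);print(f,s[k])
    for r in range(s[k,1],s[k,1]+s[k,3],3):
        x=np.nonzero(l[r]==k)[0];print(r,x.min(),x.max(),loc(ray(b,x.min(),r,34)).round()[:2],loc(ray(b,x.max()+1,r,34)).round()[:2])
E
```

```text
L1 [[-251.5, 25.9]]
L2 [[-218.0, 26.6]]
rearL(t5) [[-194.4, 28.3]]
R1 [[-206.5, -21.5]]
R2 [[-232.8, -20.1]]
front plate top [-269.1   79.2   60. ]
front plate top [-272.3  -83.6   60. ]
t3 [302 245  28  23 255]
245 312 312 [-217.   14.] [-215.   12.]
248 309 317 [-227.   13.] [-213.   -1.]
251 305 323 [-239.   13.] [-210.  -16.]
254 303 327 [-248.   10.] [-210.  -28.]
257 304 328 [-252.    3.] [-214.  -35.]
260 307 324 [-253.   -7.] [-226.  -34.]
263 311 321 [-253.  -19.] [-236.  -35.]
266 315 318 [-253.  -30.] [-246.  -36.]
t5 [312 235   6   3   9]
235 314 317 [-194.   30.] [-188.   24.]
```

The parcel centre comes out near local (-231,-1), right behind the front plate as it should be. Working out the shift.

```bash
cat > p5.py <<'E'
from h import *
for i in range(1): plan(rot(16.9,0),C0-CX*231-CY*1+[0,0,9])
E
python3 p5.py; python3 -c "
from h import *;import time
[snapshot('top') for _ in range(3)]";python3 p5.py
```

```text
t 13.9 q [ -6.   4.  92.  -0.  84. -23.] p [527.6  20.1 194.5] rotvec(tool) [-0.2  0.1 -0.1] shift now-axes [185.5  -2.    4.7] shift in target axes [185.5  -1.8   4.9] F [0.3 0.2 1.3] w 84.7
t 14.05 q [ -6.   4.  92.  -0.  84. -23.] p [528.1  19.5 195. ] rotvec(tool) [-0.2  0.1 -0.2] shift now-axes [186.   -2.7   3.9] shift in target axes [186.   -2.2   4.2] F [ 0.1 -0.1  0. ] w 85.2
```

drive_tool(moves=[[[0,0,0,40,-2,4,1],[0,0,0,40,0,0,1],[0,0,0,30,0,0,1],[0,0,0,20,0,0,1],[0,0,0,0,0,0,1]]])

```text
time: 14.47
tool_pos: [525.2, 15.0, 60.0]
tcp_rot: [[-0.004, 0.958, 0.286], [0.0, 0.286, -0.958], [-1.0, -0.004, -0.002]]
wrist_force: [-0.0, -0.1, -0.8]
width: 85.5
```

drive_tool(moves=[[[0,0,0,15,0,0,1],[0,0,0,12,0,0,1],[0,0,0,8,0,0,1],[0,0,0,0,0,0,1],[0,0,0,0,0,0,1]]])

```text
time: 14.88
tool_pos: [526.8, 14.9, 28.1]
tcp_rot: [[0.0, 0.958, 0.286], [0.0, 0.286, -0.958], [-1.0, 0.0, 0.0]]
wrist_force: [1.1, 0.4, -0.4]
width: 85.5
```

```bash
python3 p5.py
```

```text
t 14.8833 q [ -7.  12. 103.   0.  65. -23.] p [526.8  14.9  28.1] rotvec(tool) [-0.3  0.  -0. ] shift now-axes [19.1  0.5  0.2] shift in target axes [19.1  0.5  0.2] F [ 1.1  0.4 -0.4] w 85.5
```

drive_tool(moves=[[[0,0,0,10,0,0,1],[0,0,0,7,0,0,1],[0,0,0,0,0,0,1],[0,0,0,0,0,0,1]]], grip_force=35)

```text
time: 15.22
tool_pos: [526.2, 14.9, 10.1]
tcp_rot: [[-0.001, 0.958, 0.286], [0.0, 0.286, -0.958], [-1.0, -0.001, -0.0]]
wrist_force: [0.1, 0.2, -0.2]
width: 85.3
```

drive_tool(moves=[[[0,0,0,0,0,0,-0.2],[0,0,0,0,0,0,-0.2],[0,0,0,0,0,0,-0.6],[0,0,0,0,0,0,-1],[0,0,0,0,0,0,-1]]])

```text
time: 15.63
tool_pos: [526.9, 14.9, 11.2]
tcp_rot: [[0.001, 0.958, 0.286], [-0.0, 0.286, -0.958], [-1.0, 0.001, 0.0]]
wrist_force: [-0.2, 0.3, 6.1]
width: 55.2
```

drive_tool(moves=[[[0,0,0,-3,0,0,-1],[0,0,0,-5,0,0,-1],[0,0,0,-8,0,0,-1],[0,0,0,-12,0,0,-1],[0,0,0,-15,0,0,-1]]])

```text
time: 16.05
tool_pos: [526.1, 14.9, 54.3]
tcp_rot: [[-0.001, 0.958, 0.286], [0.0, 0.286, -0.958], [-1.0, -0.001, -0.0]]
wrist_force: [-0.4, -0.7, -1.7]
width: 54.9
```

drive_tool(moves=[[[0,0,0,-20,0,0,-1],[0,0,0,-25,0,0,-1],[0,0,0,-25,0,0,-1],[0,0,0,-20,0,0,-1],[0,0,0,0,0,0,-1]]])

```text
time: 16.47
tool_pos: [528.0, 14.7, 148.9]
tcp_rot: [[0.007, 0.958, 0.286], [-0.001, 0.286, -0.958], [-1.0, 0.006, 0.003]]
wrist_force: [0.6, -1.1, -0.8]
width: 54.5
```

```bash
sed -i 's/s6/s7/;s/t6/t7/;s/c7/c8/;s/130:330,220:420/180:300,260:380/' p4.py; python3 p4.py
```

```text
t 16.5667 q [ -7.   5.  96.   0.  78. -23.] p [526.7  14.9 144.7] rotvec(tool) [-0.3  0.  -0.1] shift now-axes [-5.3  1.5 -3.8] shift in target axes [-5.3  1.6 -3.8] F [-0.9 -0.3 -2.9] w 54.8
[322.08477696 282.77881792] [310.63611593 253.25109786]
```

View pics/c8.png

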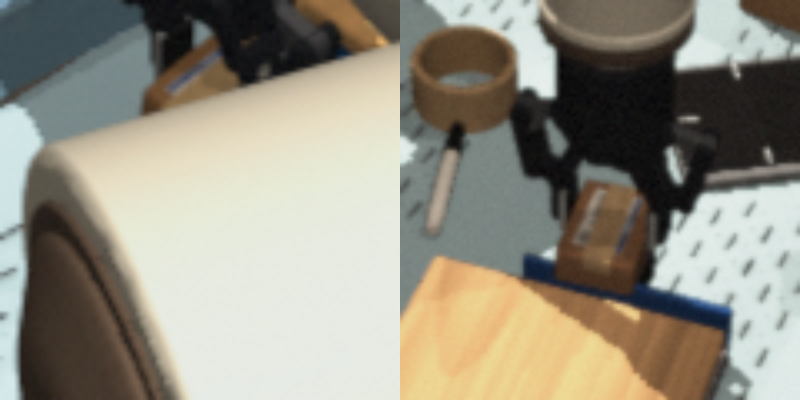

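The parcel is held level and centred across the pads (opening 54.8). Checking its offset along the jaw width from the scene picture, then working out the shift to the viewing point.

```bash
cat > p6.py <<'E'
from h import *
import sys
V=np.array([470,318.7,0])
plan(rot(16.9,0),V+[0,0,float(sys.argv[1])])
E
python3 - <<'E'
from h import *
s=snap('scene');st=get_state();p=np.array(st['tool_pos']);print(p)
for n,x,y,dz in(('rear top L',563,238,23.5),('rear top R',637,255,23.5),('rear bot L',557,270,-6.5),('rear bot R',632,290,-6.5),('far top L',590,182,23.5),('far top R',650,192,23.5)):
    print(n,(loc(ray(s,260+(x-400)/3.333,180+y/3.333,p[2]+dz))-loc(p)).round(1))
E
python3 p6.py 141.5
```

```text
[526.23172672  14.91641633 143.58021118]
rear top L [ 27.5 -22.2  23.5]
rear top R [26.5 29.3 23.5]
rear bot L [ 30.  -25.5  -6.5]
rear bot R [31.2 28.3 -6.5]
far top L [-29.8 -21.8  23.5]
far top R [-33.8  20.5  23.5]
t 16.6167 q [ -7.   6.  96.   0.  78. -23.] p [526.2  14.9 143.6] rotvec(tool) [-0.3 -0.  -0. ] shift now-axes [   2.1   33.1 -307.2] shift in target axes [   2.1   34.5 -307. ] F [-0.7 -0.1 -1.6] w 54.8
```

The offset is about -2 mm along the tray axis, so it is negligible and I'll fold it in. Carrying to the reader.

drive_tool(moves=[[[0,0,0,0,1,-10,-1],[0,0,0,0,2,-20,-1],[0,0,0,0,3,-30,-1],[0,0,0,0,4,-35,-1],[0,0,0,0,4,-35,-1]]])

```text
time: 17.03
tool_pos: [501.5, 144.9, 142.6]
tcp_rot: [[-0.002, 0.958, 0.285], [0.0, 0.285, -0.958], [-1.0, -0.002, -0.001]]
wrist_force: [0.7, 0.9, -1.5]
width: 55.3
```

drive_tool(moves=[[[0,0,0,0,4,-35,-1],[0,0,0,0,4,-35,-1],[0,0,0,0,4,-35,-1],[0,0,0,0,3,-30,-1],[0,0,0,0,3,-20,-1]]])

```text
time: 17.45
tool_pos: [473.6, 300.0, 142.5]
tcp_rot: [[-0.002, 0.958, 0.288], [-0.0, 0.288, -0.958], [-1.0, -0.002, -0.001]]
wrist_force: [0.6, 0.2, -0.9]
width: 54.7
```

drive_tool(moves=[[[0,0,0,2,2,-13,-1],[0,0,0,0,0,-7,-1],[0,0,0,0,0,0,-1],[0,0,0,0,0,0,-1],[0,0,0,0,0,0,-1]]])

```text
time: 17.87
tool_pos: [471.9, 315.8, 141.4]
tcp_rot: [[-0.0, 0.958, 0.285], [-0.0, 0.285, -0.958], [-1.0, -0.0, 0.0]]
wrist_force: [-0.4, -0.8, -0.6]
width: 54.6
```

```bash
sed -i 's/s7/s8/;s/t7/t8/;s/c8/c9/;s/180:300,260:380/140:280,290:430/;s/190:290,260:360/240:400,100:260/' p4.py; python3 p4.py >/dev/null; python3 p6.py 141.5
```

```text
t 17.9667 q [26. 10. 91. -0. 79.  9.] p [472.  315.9 141.6] rotvec(tool) [-0.3  0.  -0. ] shift now-axes [ 0.1 -1.1 -3.3] shift in target axes [ 0.1 -1.1 -3.3] F [-0.7 -0.3 -2.6] w 54.5
```

View pics/c9.png

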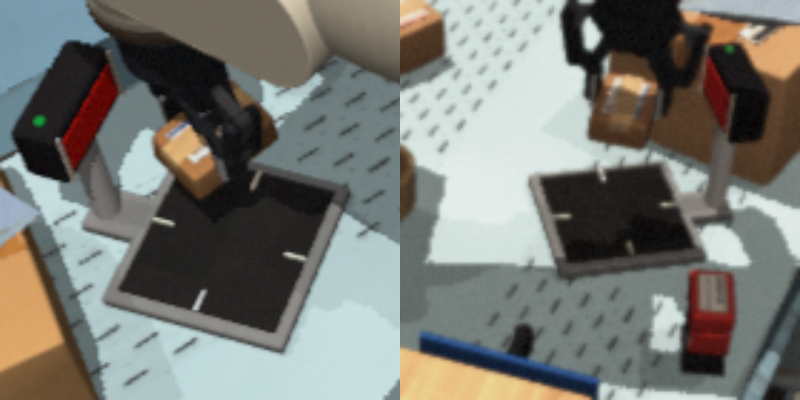

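The top view (left panel) shows the parcel over the pad at the red window's height, and the scene view agrees. I'll hold still for over two seconds.

drive_tool(moves=[[[0,0,0,0,0,0,-1],[0,0,0,0,0,0,-1],[0,0,0,0,0,0,-1],[0,0,0,0,0,0,-1],[0,0,0,0,0,0,-1]]])

```text
time: 18.38
tool_pos: [471.7, 316.8, 141.5]
tcp_rot: [[0.0, 0.958, 0.286], [0.0, 0.286, -0.958], [-1.0, 0.0, -0.0]]
wrist_force: [0.1, 0.4, -2.3]
width: 54.8
```

drive_tool(moves=[[[0,0,0,0,0,0,-1],[0,0,0,0,0,0,-1],[0,0,0,0,0,0,-1],[0,0,0,0,0,0,-1],[0,0,0,0,0,0,-1]]])

```text
time: 18.8
tool_pos: [471.7, 316.9, 141.5]
tcp_rot: [[-0.0, 0.958, 0.286], [0.0, 0.286, -0.958], [-1.0, -0.0, -0.0]]
wrist_force: [-0.8, -0.1, -1.1]
width: 54.7
```

drive_tool(moves=[[[0,0,0,0,0,0,-1],[0,0,0,0,0,0,-1],[0,0,0,0,0,0,-1],[0,0,0,0,0,0,-1],[0,0,0,0,0,0,-1]]])

```text
time: 19.22
tool_pos: [471.7, 316.8, 141.5]
tcp_rot: [[-0.0, 0.958, 0.286], [0.0, 0.286, -0.958], [-1.0, -0.0, -0.0]]
wrist_force: [-0.1, 0.3, -1.0]
width: 54.7
```

drive_tool(moves=[[[0,0,0,0,0,0,-1],[0,0,0,0,0,0,-1],[0,0,0,0,0,0,-1],[0,0,0,0,0,0,-1],[0,0,0,0,0,0,-1]]])

```text
time: 19.63
tool_pos: [471.7, 316.9, 141.5]
tcp_rot: [[-0.0, 0.958, 0.286], [0.0, 0.286, -0.958], [-1.0, 0.0, -0.0]]
wrist_force: [-0.1, 0.2, -1.7]
width: 54.6
```

drive_tool(moves=[[[0,0,0,0,0,0,-1],[0,0,0,0,0,0,-1],[0,0,0,0,0,0,-1],[0,0,0,0,0,0,-1],[0,0,0,0,0,0,-1]]])

```text
time: 20.05
tool_pos: [471.7, 316.9, 141.5]
tcp_rot: [[-0.0, 0.958, 0.286], [0.0, 0.286, -0.958], [-1.0, -0.0, -0.0]]
wrist_force: [0.4, 0.5, -1.4]
width: 54.6
```

drive_tool(moves=[[[0,0,0,0,0,0,-1],[0,0,0,0,0,0,-1],[0,0,0,0,0,0,-1],[0,0,0,0,0,0,-1],[0,0,0,0,0,0,-1]]])

```text
time: 20.47
tool_pos: [471.7, 316.8, 141.5]
tcp_rot: [[-0.0, 0.958, 0.286], [0.0, 0.286, -0.958], [-1.0, -0.0, -0.0]]
wrist_force: [0.2, -0.5, -0.9]
width: 54.7
```

```bash
python3 p6.py 22; python3 - <<'E'
from h import *
b=snap('top');p=np.array(get_state()['tool_pos']);V=np.array([470,318.7,0])
print(proj(b,V+[0,0,150]),proj(b,V+[0,0,165]))
# parcel top/bottom corners picked in c9 left panel (scale 2.5, origin 100,240)
for n,x,y,z in(('topL',157,143,165),('botNear',205,200,135),('botL',165,170,135)): print(n,(loc(ray(b,100+x/2.5,240+y/2.5,z))-loc(V)).round(1))
E
```

```text
t 20.4667 q [26. 10. 91.  0. 79.  9.] p [471.7 316.8 141.5] rotvec(tool) [-0.3 -0.   0. ] shift now-axes [119.5  -1.1  -2.2] shift in target axes [119.5  -1.1  -2.3] F [ 0.2 -0.5 -0.9] w 54.7
[180.04878911 298.27597133] [178.75222635 293.66613821]
topL [-24.6  13.9 165. ]
botNear [-21.5 -29.8 135. ]
botL [-26.4  10.6 135. ]
```

The hold lasted about 2.6 s with no motion. The eye-picked corners from opposite sides put the centre within a few mm. Now lowering.

drive_tool(moves=[[[0,0,0,12,0,0,-1],[0,0,0,25,0,0,-1],[0,0,0,25,0,0,-1],[0,0,0,20,0,0,-1],[0,0,0,12,0,0,-1]]])

```text
time: 20.93
tool_pos: [470.5, 316.3, 44.4]
tcp_rot: [[-0.003, 0.958, 0.286], [-0.001, 0.286, -0.958], [-1.0, -0.003, 0.0]]
wrist_force: [-0.0, 0.1, -1.4]
width: 54.9
```

drive_tool(moves=[[[0,0,0,8,0,0,-1],[0,0,0,5,0,0,-1],[0,0,0,3,0,0,-1],[0,0,0,2,0,0,-1],[0,0,0,0,0,0,-1]]])

```text
time: 21.35
tool_pos: [472.0, 317.0, 29.9]
tcp_rot: [[0.001, 0.958, 0.286], [0.0, 0.286, -0.958], [-1.0, 0.001, -0.0]]
wrist_force: [-0.1, 0.2, -2.1]
width: 54.8
```

drive_tool(moves=[[[0,0,0,1,0,0,-1],[0,0,0,1,0,0,-1],[0,0,0,1,0,0,-1],[0,0,0,1,0,0,-1],[0,0,0,0,0,0,-1]]])

```text
time: 21.77
tool_pos: [471.6, 316.8, 25.4]
tcp_rot: [[-0.0, 0.958, 0.286], [0.0, 0.286, -0.958], [-1.0, -0.0, -0.0]]
wrist_force: [-0.8, -1.4, -1.5]
width: 54.7
```

drive_tool(moves=[[[0,0,0,0.8,0,0,-1],[0,0,0,0.8,0,0,-1],[0,0,0,0.8,0,0,-1],[0,0,0,0,0,0,-1],[0,0,0,0,0,0,-1]]])

```text
time: 22.18
tool_pos: [471.7, 316.9, 23.0]
tcp_rot: [[-0.0, 0.958, 0.286], [0.0, 0.286, -0.958], [-1.0, -0.0, -0.0]]
wrist_force: [-0.1, -0.8, -2.0]
width: 54.5
```

```bash
python3 p6.py 22
```

```text
t 22.1833 q [26. 17. 98.  0. 65.  9.] p [471.7 316.9  23. ] rotvec(tool) [-0.3 -0.   0. ] shift now-axes [ 1.  -1.1 -2.2] shift in target axes [ 1.  -1.  -2.2] F [-0.1 -0.8 -2. ] w 54.5
```

drive_tool(moves=[[[0,0,0,0.6,0,0,-1],[0,0,0,0.6,0,0,-1],[0,0,0,0.6,0,0,-1],[0,0,0,0,0,0,-1],[0,0,0,0,0,0,-1]]])

```text
time: 22.6
tool_pos: [471.8, 316.9, 22.2]
tcp_rot: [[0.0, 0.958, 0.286], [0.0, 0.286, -0.958], [-1.0, 0.001, -0.0]]
wrist_force: [-5.9, -3.3, 11.9]
width: 55.0
```

Contact felt (about 14 N). Releasing and rising.

drive_tool(moves=[[[0,0,0,-0.5,0,0,-0.2],[0,0,0,0,0,0,0.2],[0,0,0,0,0,0,1],[0,0,0,0,0,0,1],[0,0,0,0,0,0,1]]])

```text
time: 23.02
tool_pos: [471.7, 316.8, 21.7]
tcp_rot: [[-0.0, 0.958, 0.286], [0.0, 0.286, -0.958], [-1.0, -0.0, -0.0]]
wrist_force: [-0.4, 0.3, -0.1]
width: 85.3
```

drive_tool(moves=[[[0,0,0,-8,0,0,1],[0,0,0,-15,0,0,1],[0,0,0,-25,0,0,1],[0,0,0,-40,0,0,1],[0,0,0,-40,0,0,1]]])

```text
time: 23.43
tool_pos: [471.0, 316.5, 151.2]
tcp_rot: [[-0.002, 0.958, 0.286], [-0.001, 0.286, -0.958], [-1.0, -0.002, 0.0]]
wrist_force: [0.7, 0.1, 0.3]
width: 85.5
```

drive_tool(moves=[[[0,0,0,-40,0,0,1],[0,0,0,-40,0,0,1],[0,0,0,-40,0,0,1],[0,0,0,-40,0,0,1],[0,0,0,-40,0,0,1]]])

```text
time: 23.85
tool_pos: [471.0, 316.5, 352.7]
tcp_rot: [[0.001, 0.958, 0.286], [0.0, 0.286, -0.958], [-1.0, 0.001, -0.0]]
wrist_force: [0.9, 0.1, -0.3]
width: 85.2
```

drive_tool(moves=[[[0,0,0,0,0,0,1],[0,0,0,0,0,0,1],[0,0,0,0,0,0,1]]])

```text
time: 24.1
tool_pos: [471.5, 316.7, 349.8]
tcp_rot: [[-0.0, 0.958, 0.286], [0.0, 0.286, -0.958], [-1.0, -0.0, -0.0]]
wrist_force: [0.4, 1.1, 0.6]
width: 85.7
```

```bash
sed -i 's/s8/s9/;s/t8/t9/;s/c9/c10/;s/140:280,290:430/160:300,290:430/' p4.py; python3 p4.py >/dev/null; python3 p6.py 22; python3 - <<'E'
from h import *
from m import quad,sub,wood,a,b
for s,box in((a,(335,170,400,240)),(b,(140,270,240,382))):
    m=sub(s,*box,lambda h:(h[...,0]>6)&(h[...,0]<25)&(h[...,1]>80)&(h[...,2]>60))
    ys,xs=np.nonzero(m);print(len(xs),xs.min(),xs.max(),ys.min(),ys.max())
    for z in(15,30,45): print(z,ray(s,xs.mean(),ys.mean(),z).round(1))
E
```

```text
t 24.2 q [ 26.   7.  71.   0. 102.   9.] p [471.4 316.7 348.7] rotvec(tool) [-0.3  0.   0.1] shift now-axes [ 3.267e+02 -2.000e-01 -2.400e+00] shift in target axes [326.7  -0.7  -2.3] F [-0.3 -0.3 -0.3] w 85.7
wood [[270, 257], [356, 279], [316, 393], [214, 360]] [[455.0, -84.0], [643.0, -28.0], [723.0, -291.0], [534.0, -344.0]] sides [196. 275. 196. 272.] mid [ 588.8 -186.7] angs [  16.6  -73.  -164.1  106.9]
padS [[356, 201], [369, 226], [349, 231], [340, 202]] [[420.0, 353.0], [507.0, 282.0], [472.0, 232.0], [384.0, 322.0]] sides [113.  61. 126.  48.] mid [446.1 297.1] angs [ -39.4 -124.7  134.5   41.5]
padT [[232, 317], [209, 372], [148, 356], [160, 330]] [[471.0, 229.0], [380.0, 317.0], [467.0, 407.0], [511.0, 367.0]] sides [126. 125.  59. 144.] mid [457.3 330.1] angs [ 136.2   46.3  -42.2 -105.9]Traceback (most recent call last):
  File "<stdin>", line 2, in <module>
  File "m.py", line 23, in <module>
    m=sub(b,322,212,360,250,lambda h:(h[...,2]<45));ys,xs=np.nonzero(m);print('tab',xs.min(),xs.max(),ys.min(),ys.max(),xs.mean(),ys.mean(),ray(b,xs.mean(),ys.mean(),40))
                                                                                    ~~~~~~^^
    return umr_minimum(a, axis, None, out, keepdims, initial, where)
ValueError: zero-size array to reduction operation minimum which has no identity
```

View pics/c10.png

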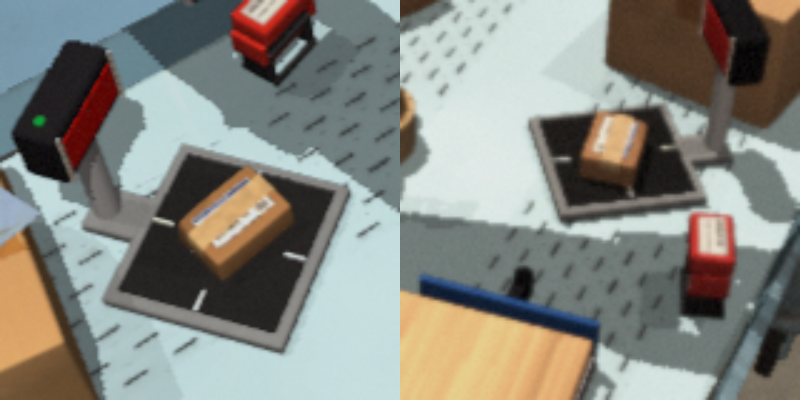

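The parcel lies flat near the middle of the ticks (top-view crop (237,218)). A numeric check of its position, and of the tray against the picture taken just after release.

```bash
python3 - <<'E'
from h import *
a=snap('scene');b=snap('top')
for s,box in((a,(345,190,388,236)),(b,(168,298,222,356))):
    h=cv2.cvtColor(s['image'],cv2.COLOR_RGB2HSV);m=np.zeros(h.shape[:2],np.uint8)
    x0,y0,x1,y1=box;m[y0:y1,x0:x1]=((h[...,0]<28)&(h[...,1]>60)&(h[...,2]>70))[y0:y1,x0:x1]
    c=max(cv2.findContours(m,0,2)[0],key=cv2.contourArea);hu=cv2.convexHull(c);M=cv2.moments(hu)
    u,v=M['m10']/M['m00'],M['m01']/M['m00'];print(u,v,cv2.boundingRect(hu),ray(s,u,v,30).round(1), 'expected px',proj(s,[470,318.7,30]))
def blue(im):
    h=cv2.cvtColor(im,cv2.COLOR_BGR2HSV);m=(h[...,0]>100)&(h[...,0]<130)&(h[...,1]>130);m[:250]=0;m[300:]=0;m[:,:280]=0;m[:,370:]=0
    y,x=np.nonzero(m);return len(x),x.mean(),y.mean(),x.min(),x.max()
for f in('s3','s9'):print(f,blue(cv2.imread(f'pics/{f}.png')))
d=cv2.absdiff(cv2.imread('pics/s0.png'),cv2.imread('pics/s9.png')).max(2)
print('changed px: stamp',(d[232:272,388:410]>40).sum(),'top parcel',(d[300:365,236:316]>40).sum(),'near parcel',(d[308:368,154:216]>40).sum())
E
```

```text
364.4898856640281 209.39445910290237 (353, 199, 24, 22) [468.2 320.1  30. ] expected px [364.78344134 209.89307874]
193.8371926815323 328.12821612349916 (171, 306, 46, 46) [474.  308.1  30. ] expected px [189.5147046  331.93133441]
s3 (373, np.float64(327.64343163538877), np.float64(266.7828418230563), np.int64(297), np.int64(358))
s9 (371, np.float64(327.57951482479785), np.float64(266.76280323450135), np.int64(297), np.int64(358))
changed px: stamp 103 top parcel 103 near parcel 443
```

```bash
python3 - <<'E'
import cv2
a=cv2.imread('pics/s0.png');b=cv2.imread('pics/s9.png')
for n,(x0,y0,x1,y1) in dict(stamp=(388,232,410,272),top=(236,300,316,365),near=(154,308,216,368)).items():
    r=cv2.matchTemplate(b[y0-12:y1+12,x0-12:x1+12],a[y0:y1,x0:x1],cv2.TM_CCOEFF_NORMED);print(n,cv2.minMaxLoc(r)[1::2])
from workcell import *
print(sign_off())
E
```

```text
stamp (0.9393677115440369, (12, 12))
top (0.9545623064041138, (12, 12))
near (0.7946813702583313, (12, 12))
the job is handed in; nothing more can be done
None
```

The tray is out against its stop, the little parcel lies flat on the reader's plate, and the job is handed in. I was given no verdict.

- **Tray:** I gripped the black tab with the hand leaning about 42° and pulled slowly. After about 162 mm the pull rose from 6 N to about 20 N, so roughly 13 N was on the stop. I held it there for about 0.3 s, then released. The tray's blue front did not move between the pictures taken after release and at the end. I did not take a picture while it was pressed against the stop, so any small spring-back on release was not measured.
- **Hold at the window:** I held the parcel level and still over the plate at the window's height for about 2.6 s.
- **Set-down:** I lowered the parcel until I felt about 14 N of contact, then released it and raised the hand clear.

**Last checks:**
- **Parcel position:** the two camera views disagree slightly. The scene view puts the parcel about 2 mm from the plate's middle. The top view, which also catches its side faces, puts it about 11 mm off. Both are inside the 25 mm limit.
- **Parcels and stamp left alone:** image matching found no shift for any of them. The match for the parcel on the bench was weaker (0.79), probably because the arm's shadow changed.
- **While it was held:** corners I picked by eye made the parcel look shorter than its real 76 mm. I took this as picking error, and did not correct for it.

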